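# Lower a telescopic price sign to its next hole

### The arm

A 6-joint arm with a two-finger parallel gripper is mounted at the origin on a cart in front of the work surface, level with it; the furniture and walls round the work are solid. World frame = base frame: x ahead of the robot, y to its left, z up, the work surface at z = 0. Lengths are in m, angles in rad, forces in N, time in s.
With the tool pointing down it reaches from about 0.275 to 0.875 m from the base axis. Payload 12.5 kg.
Tool frame: the origin (TCP) lies on the centre line of the jaws, within the pads' length; the fingertips stand r.finger_overhang ahead of it and the grasp point (between the pads) lies 3 mm ahead of it (r.finger_overhang is the distance from the TCP to the fingertips, in m); z points along the fingers, y is the line along which they close (so a half turn about z gives the same grasp; the last joint's range is limited). The gripper opens to 85 mm and grips with 20 to 120 N. Pads are 22 mm wide; open, the fingers measure 114 mm over their backs; the gripper's body (76 mm by 85 mm) begins 54 mm behind the grasp point. The pads swing forward as they close: fully open they stand 13 mm farther back than shut.
Start: joints at [1.249, 0.351, 1.652, -0, 1.139, -0.085], TCP at [0.129, 0.535, 0.253] pointing down, gripper open.
Joint ranges: [-2.75, 2.75], [-0.79, 2.1], [0.01, 2.65], [-1.57, 4.71], [0.07, 3.14], [-2.87, 2.87]. Speed limits (rad/s): [2.22, 2.22, 2.79, 3.14, 3.14, 3.14].

### API

Orientations are given as a unit quaternion [x, y, z, w].
In Python, from cell import r, optics gives the robot as it stands. The module is installed in compiled form; this text tells all that it offers. Calls block until the motion is done:
- r.move_to(position, orientation): joint-space move of the TCP to a pose.
- r.move_linear(position, rot=None, vel=0.15): straight line of the TCP; rot=None keeps the orientation; vel is the mean speed in m/s.
- r.set_joints(angles): joint-space move.
- r.set_gripper(opening, squeeze=None): opening from 0.0 (shut) to 1.0 (fully open); squeeze is the grip in N (None keeps the last); returns when the fingers have stopped.
- r.sleep(seconds).
- r.inverse_kinematics(position, orientation): joint angles nearest the present ones, or None.
- optics.get_image(name): name is "side" or "top"; returns a dict with "pixels" (400x640x3 uint8, red, green, blue), "depth" (400x640 float32, m along the optical axis (not along the pixel's ray), 0 where there is no reading), "fx", "fy", "cx", "cy" (pixels), "camera_from_world" (4x4, takes a point from world to camera coordinates). Camera axes: x right, y down, z forward; pixel columns grow to the right and rows downward; lengths in m; the calibration is good to about 2 mm. A picture is of the moment at which its call begins.
A pose or a line that the arm cannot do raises r.PlanningError and nothing moves.
- r.hand_in(): hands the job in; it is judged then, once.
Readings, each from a call of its own:
- r.current_t(): time.
- r.current_q(): joint angles.
- r.current_qvel(): joint speeds.
- r.current_effort(): joint torques, N m.
- r.current_tool_pos(): TCP position.
- r.current_ee_rot(): TCP orientation.
- r.current_contact_force(): force on the tool from outside, world axes, zero at the start.
- r.current_torque(): the same for the moment, N m.
- r.current_opening(): opening from 0.0 (shut) to 1.0 (fully open).
- r.current_finger_force(): force on a finger pad.
Only numpy, scipy, OpenCV 4.12 (cv2) and the standard library are available. Lean on these libraries where they do the work, as an engineer would, in place of code of your own. Each camera call takes 0.05 s, during which the arm holds its last target. There are 200 camera calls.

### The job

The price sign on the leaning telescopic stand is too high: bring it down by one hole. Press in the red sprung button on the side of the mast, slide the sleeve with the sign down, and feel for the next hole with a small twist if need be, until the button springs fully out through it; then let go. Leave the goods round the stand where they are.

Things in the scene. Friction and masses are not known exactly. Their poses are not given: they have to be found in the camera images.
- stand: Black steel foot of the sign stand, 200x150x12 mm, fixed to the table. Origin on the table, below where the mast enters the foot; z up; x is the way the mast leans, away from the robot give or take 20 degrees; y to the side where the button is. A gripper fits from the -x side, sloping down 25 to 45 degrees off vertical.
- mast_foot (a point): Point on the mast axis at the top of the foot, 12 mm above the table. z runs up the mast, which leans 40 degrees from vertical towards the foot's +x (direction (0.643, 0, 0.766) in the foot's frame). Along it stands a fixed dark post, 33 mm thick; over the post runs the bright metal sleeve, 38 mm outside diameter, that carries the sign.
- button_tip (a point): Crown of the red button: a round-nosed sprung plunger, 12 mm diameter, in the fixed post, 120 mm up the mast from mast_foot, pointing to the foot's +y, square to the mast. Out, it stands 6 mm proud of the sleeve through a 15 mm round hole, its crown 25 mm from the mast axis. It only moves in and out, not up or down.
- button (a joint): How far the button is pressed in, m: 0 fully out, 0.006 flush with the sleeve's outside, 0.008 trapped under the sleeve between holes. Spring 2 N at 0, 5 N at 0.008. A pinch across mast and button presses it flush; when the sleeve then slides, the hole's edge rides over the round nose and pushes it right in. It springs out by itself once a hole lies over it within about 1.5 mm.
- sleeve_hole (a point): Point on the mast axis at the sleeve's lowest hole, in which the button stands at the start; moves with the sleeve. z up the mast, y towards that hole. The sleeve's lower end is 28 mm below this point. More holes follow up the sleeve, 40 mm apart along it.
- sleeve (a joint): How far the sleeve has slid down the post, m: 0 at the start, 0.040 with the button in the next hole. A friction bush holds the sleeve where it is left: sliding takes 1 to 3 N beyond its weight, riding over the button about 12 N more. The pinch that presses the button can also draw the sleeve down, with a grip of 25 N or more; at the next hole the button stops it.
- sleeve_turn (a joint): Turn of sleeve and sign about the mast, rad, anticlockwise seen from its top, about 0 at the start. With the button trapped it turns to 0.75 either way (friction 0.05 N m). The next hole is out of line with the first by up to 0.4 rad to either side, differently on every stand: the sleeve must be turned that much the other way (play 0.08 rad) for the button to drop in, which stops the turn.
- sleeve_ring (a point): Centre of the raised crimp ring (41 mm diameter, 5 mm long) that joins the sleeve's lower and upper lengths, on the mast axis 20 mm above sleeve_hole. The upper length was crimped on by hand, so its holes are out of line with the lower one; the sign does not show by how much. The sleeve's plain upper length runs on to 125 mm above sleeve_hole.
- sign_middle (a point): Front middle of the price sign (156 wide, 112 high, black frame, red band), which sits on the front of the sleeve's top, parallel to the mast, facing the foot's -x; its lower edge is 104 mm up the mast from sleeve_hole and 30 mm in front of the mast axis. Moves with the sleeve.
- oat_pack_left: Bystander, to be left alone (sizes in mm): clear clamshell of oat rounds, 136x186x59, lying at the front left; origin at the centre of its underside.
- oat_pack_back: Bystander, to be left alone (sizes in mm): clear clamshell of oat rounds, 136x186x59, at the back left; origin at the centre of its underside.
- oat_pack_mid: Bystander, to be left alone (sizes in mm): clear clamshell of oat rounds, 136x186x59, at the back; origin at the centre of its underside.
- roll_pack_near: Bystander, to be left alone (sizes in mm): film pack of six rolls on a black tray, 151x141x61, to the right of the stand; origin at the centre of its underside.
- roll_pack_far: Bystander, to be left alone (sizes in mm): film pack of six rolls on a black tray, 151x141x61, at the back right; origin at the centre of its underside.
- tub: Bystander, to be left alone (sizes in mm): round white tub of spread, 106 across and 68 high, at the front right; origin at the centre of its underside.
- jar: Bystander, to be left alone (sizes in mm): glass jar with a black lid, 66 across and 90 high, to the left of the stand; origin at the centre of its underside.

How it is judged:
By the outcome, as a careful person would: the job done as asked, in the order asked, and still so for the second after the job is handed in, with the robot touching nothing.
It also fails if it takes over 58 s, if anything falls off the work surface, if the arm or the gripper's body presses on something with over 40 N, if the wrist force passes 120 N, or if a joint passes its speed limit or range.

## Working session

There is one attempt and no reset: what is moved stays moved. The work goes in short steps, each a Python script; the robot and the scene stay as the last script left them, time stands still between calls to the robot, and variables do not carry over. Pictures are saved under pics/ and viewed, at most 10 in all, crops included, and the job is handed in when it is done.

```bash
mkdir -p pics; python3 - <<'E'
from cell import r,optics
import cv2,numpy as np
for n in("side","top"):
    d=optics.get_image(n); np.savez(f"{n}0.npz",**d)
    cv2.imwrite(f"pics/{n}0.png",d["pixels"][...,::-1])
    T=d["camera_from_world"]; print(n,d["fx"],d["cx"],d["cy"],-T[:3,:3].T@T[:3,3],T[:3,:3].round(3).tolist())
print(r.finger_overhang,r.current_ee_rot(),r.current_t())
E
```

```text
side 377.05946474006026 314.3274076081209 199.26098951512205 [ 0.19399049 -0.87037562  1.00874435] [[0.929, -0.371, 0.017], [-0.231, -0.613, -0.756], [0.291, 0.698, -0.654]]
top 443.5671918158175 319.29926451924416 200.9946351300537 [ 0.3703458  -0.0099702   1.45623933] [[-0.016, -0.999, -0.03], [-0.988, 0.02, -0.154], [0.155, 0.027, -0.988]]
0.022 [ 1.18107245e-01  9.93000706e-01 -5.14177638e-04 -1.08987150e-04] 0.1
```

View pics/side0.png

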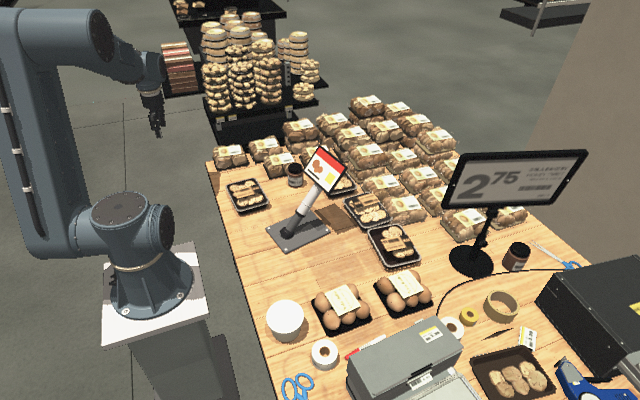

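View pics/top0.png

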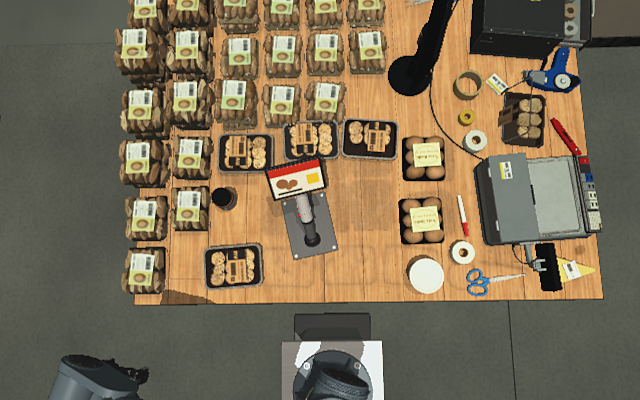

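```bash
cat > h.py <<'E'
import numpy as np,cv2
def ray(d,u,v):
    T=d["camera_from_world"];R=T[:3,:3];c=-R.T@T[:3,3]
    k=R.T@np.array([(u-d["cx"])/d["fx"],(v-d["cy"])/d["fy"],1.]);return c,k
def onz(d,u,v,z):
    c,k=ray(d,u,v);return c+k*(z-c[2])/k[2]
def proj(d,p):
    q=d["camera_from_world"]@np.r_[p,1];return np.array([d["fx"]*q[0]/q[2]+d["cx"],d["fy"]*q[1]/q[2]+d["cy"]])
def tri(d1,p1,d2,p2):
    c,k=ray(d1,*p1);e,m=ray(d2,*p2);k/=np.linalg.norm(k);m/=np.linalg.norm(m)
    s,t=np.linalg.lstsq(np.c_[k,-m],e-c,rcond=None)[0]
    return (c+k*s+e+m*t)/2,np.linalg.norm(c+k*s-e-m*t)
E
python3 - <<'E'
from h import *
t=dict(np.load("top0.npz"));s=dict(np.load("side0.npz"))
a=cv2.resize(t["pixels"][150:270,255:355],None,fx=4,fy=4,interpolation=cv2.INTER_CUBIC)
b=cv2.resize(s["pixels"][140:260,255:355],None,fx=4,fy=4,interpolation=cv2.INTER_CUBIC)
cv2.imwrite("pics/crop0.png",np.hstack([a,b])[...,::-1])
# foot: grey by colour in top
p=t["pixels"].astype(int);sat=p.max(2)-p.min(2)
m=((sat<25)&(p.max(2)<140)).astype(np.uint8);m[:185]=0;m[270:]=0;m[:,:275]=0;m[:,350:]=0
c=max(cv2.findContours(m,0,2)[0],key=cv2.contourArea);rc=cv2.minAreaRect(c);bp=cv2.boxPoints(rc)
print(rc,bp.tolist());
for q in bp: print(onz(t,*q,0.012).round(4))
h=t["pixels"][...,0].astype(int)-t["pixels"][...,1:].max(2)
ys,xs=np.nonzero(h[200:260,280:345]>60);print(list(zip(xs+280,ys+200)))
E
```

```text
((308.1034851074219, 223.04397583007812), (65.3908462524414, 52.174598693847656), 75.1413803100586) [[274.5042419433594, 198.13153076171875], [324.9342346191406, 184.75213623046875], [341.7027282714844, 247.9564208984375], [291.2727355957031, 261.3358154296875]]
[0.6092 0.1784 0.012 ]
[0.6506 0.0107 0.012 ]
[ 0.4412 -0.0399  0.012 ]
[0.4009 0.124  0.012 ]
[(np.int64(298), np.int64(214)), (np.int64(299), np.int64(214)), (np.int64(298), np.int64(215)), (np.int64(299), np.int64(215)), (np.int64(298), np.int64(216)), (np.int64(299), np.int64(216)), (np.int64(336), np.int64(237)), (np.int64(287), np.int64(239)), (np.int64(337), np.int64(240)), (np.int64(337), np.int64(241)), (np.int64(337), np.int64(242)), (np.int64(289), np.int64(243)), (np.int64(332), np.int64(252)), (np.int64(333), np.int64(252)), (np.int64(334), np.int64(252)), (np.int64(328), np.int64(253)), (np.int64(329), np.int64(253)), (np.int64(330), np.int64(253)), (np.int64(331), np.int64(253)), (np.int64(332), np.int64(253)), (np.int64(332), np.int64(254)), (np.int64(331), np.int64(255)), (np.int64(307), np.int64(258)), (np.int64(302), np.int64(259))]
```

View pics/crop0.png

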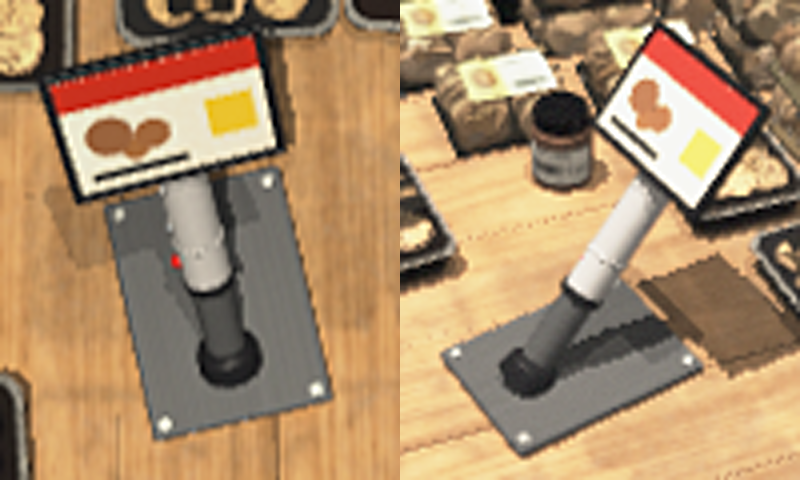

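```bash
python3 - <<'E'
from h import *
t=dict(np.load("top0.npz"));s=dict(np.load("side0.npz"))
C=[(107,207),(272,170),(330,397),(157,440)]
P=np.array([onz(t,255+(u-1.5)/4,150+(v-1.5)/4,.012) for u,v in C]);print(P.round(4))
S=np.array([onz(t,255+(u-1.5)/4,150+(v-1.5)/4,.013) for u,v in [(118,214),(267,180),(317,389),(165,424)]])
SS=np.array([onz(s,255+(u-401.5)/4,140+(v-1.5)/4,.013) for u,v in [(690,360),(523,438),(455,353)]])
print("screws",S.round(4),"side: far-right,near,left",SS.round(4))
for Q in(P,S):
    d=Q[0]-Q[3]+Q[1]-Q[2];e=Q[0]-Q[1]+Q[3]-Q[2];print(np.degrees(np.arctan2(d[1],d[0])),np.degrees(np.arctan2(-e[0],e[1])),np.linalg.norm(d)/2,np.linalg.norm(e)/2,Q.mean(0))
    yaw=np.arctan2(d[1]-e[0],d[0]+e[1]);x=np.array([np.cos(yaw),np.sin(yaw),0]);y=np.array([-x[1],x[0],0]);z=np.array([0,0,1.])
    m=.643*x+.766*z
    B=onz(t,298.6,215.1,.104); F=B-.0245*y-.12*m
    print("yaw",yaw,"button",B,"foot",F,"foot rel centre",(F-Q.mean(0))@x,(F-Q.mean(0))@y)
# axis points: sleeve lower-end in both views, depth-based
    a=F+.092*m; print("sleeve end top crop",(proj(t,a)-[255,150])*4,"side",(proj(s,a)-[255,140])*4+[400,0],"foot",(proj(t,F)-[255,150])*4,(proj(s,F)-[255,140])*4+[400,0],"ring",(proj(t,F+.14*m)-[255,150])*4,(proj(s,F+.14*m)-[255,140])*4+[400,0])
E
```

```text
[[ 0.5978  0.1556  0.012 ]
 [ 0.626   0.0188  0.012 ]
 [ 0.4385 -0.025   0.012 ]
 [ 0.4062  0.1155  0.012 ]]
screws [[ 0.5917  0.1464  0.013 ]
 [ 0.6175  0.023   0.013 ]
 [ 0.445  -0.0147  0.013 ]
 [ 0.419   0.1089  0.013 ]] side: far-right,near,left [[ 0.6171  0.0161  0.013 ]
 [ 0.4429 -0.0196  0.013 ]
 [ 0.4172  0.1017  0.013 ]]
12.475840650192849 12.275933300010651 0.19415900154783192 0.14196977344605508 [0.5171375  0.06622159 0.012     ]
yaw 0.2162708398555759 button [0.53953663 0.09204685 0.104     ] foot [0.46943154 0.05155992 0.01208   ] foot rel centre -0.0497408604310869 -0.004082955431874934
sleeve end top crop [212.2270379  278.78868544] side [578.55586057 293.66225892] foot [233.44431647 358.8685957 ] [524.44995582 374.35759875] ring [200.40540372 234.1705502 ] [607.43841212 250.58586414]
12.291482272947913 11.882377336845359 0.17664934467639443 0.1261769410422973 [0.51829583 0.06591403 0.013     ]
yaw 0.2115517590072894 button [0.53953663 0.09204685 0.104     ] foot [0.46924126 0.0518912  0.01208   ] foot rel centre -0.05090544289018177 -0.0034098598984000396
sleeve end top crop [212.15408815 278.95726376] side [578.39647055 293.65589838] foot [233.04063045 359.11009596] [524.13612285 374.16569762] ring [200.51674107 234.29853975] [607.36705872 250.67024981]
```

```bash
cat >> h.py <<'E'
from scipy.spatial.transform import Rotation as Ro
YAW=.214;F0=np.array([.4693,.0505,.012]);TILT=np.radians(44)
X=np.array([np.cos(YAW),np.sin(YAW),0]);Y=np.array([-X[1],X[0],0]);Z=np.array([0,0,1.]);M=np.sin(np.radians(40))*X+np.cos(np.radians(40))*Z
FLIP=1
def pose(s,phi=0,back=0,lat=0):
    "TCP pose, pads across mast at s up the mast, tool turned phi about the mast"
    z=np.sin(TILT)*X-np.cos(TILT)*Z; y=FLIP*Y
    R=Ro.from_rotvec(phi*M)*Ro.from_matrix(np.c_[np.cross(y,z),y,z])
    return F0+s*M+lat*Y-(back+.001)*R.as_matrix()[:,2],R.as_quat()
E
python3 - <<'E'
import h
from h import *
from cell import r
for f in(1,-1):
    h.FLIP=f
    for a in[(.12,0,.12),(.12,),(.08,),(.08,.5),(.08,-.5),(.12,.5),(.12,-.5)]:
        q=r.inverse_kinematics(*pose(*a));print(f,a,None if q is None else np.round(q,2))
E
```

```text
1 (0.12, 0, 0.12) [-0.11  0.14  2.37  1.99  0.25  2.47]
1 (0.12,) [-0.04  0.48  2.21  2.6   0.35  1.9 ]
1 (0.08,) [-0.06  0.54  2.28  2.71  0.46  1.77]
1 (0.08, 0.5) [-0.32  0.63  2.14  1.61  0.8   2.47]
1 (0.08, -0.5) [0.27 0.61 2.21 4.11 0.66 0.82]
1 (0.12, 0.5) [-0.29  0.58  2.09  1.53  0.79  2.63]
1 (0.12, -0.5) [0.26 0.55 2.16 4.25 0.6  0.64]
-1 (0.12, 0, 0.12) [-0.11  0.14  2.37  1.99  0.25 -0.67]
-1 (0.12,) [-0.04  0.48  2.21  2.6   0.35 -1.24]
-1 (0.08,) [-0.06  0.54  2.28  2.71  0.46 -1.38]
-1 (0.08, 0.5) [-0.32  0.63  2.14  1.61  0.8  -0.67]
-1 (0.08, -0.5) [ 0.27  0.61  2.21  4.11  0.66 -2.33]
-1 (0.12, 0.5) [-0.29  0.58  2.09  1.53  0.79 -0.51]
-1 (0.12, -0.5) [ 0.26  0.55  2.16  4.25  0.6  -2.5 ]
```

```bash
sed -i 's/^FLIP=1/FLIP=-1/;s/radians(44)/radians(41)/' h.py
python3 - <<'E'
from h import *
from cell import r,optics
p,q=pose(.12,0,.12); r.move_to(p,q);print(r.current_t(),r.current_q())
p,q=pose(.12);r.move_linear(p,vel=.08);print(r.current_t(),r.current_q(),r.current_contact_force())
for n in("side","top"):
    d=optics.get_image(n);np.savez(n+"1.npz",**d)
t,s=[dict(np.load(n+"1.npz"))["pixels"] for n in("top","side")]
a=cv2.resize(t[150:270,255:355],None,fx=4,fy=4,interpolation=2);b=cv2.resize(s[140:260,255:355],None,fx=4,fy=4,interpolation=2)
cv2.imwrite("pics/c1.png",np.hstack([a,b])[...,::-1])
E
```

```text
2.2333 [-0.09674947  0.12576077  2.32547587  1.57694562  0.2030598  -0.24527009]
3.8833 [-0.03515991  0.46457691  2.1911216   2.48537393  0.26830682 -1.12181931] [ 0.11014309 -0.86061924  0.67968924]
```

View pics/c1.png

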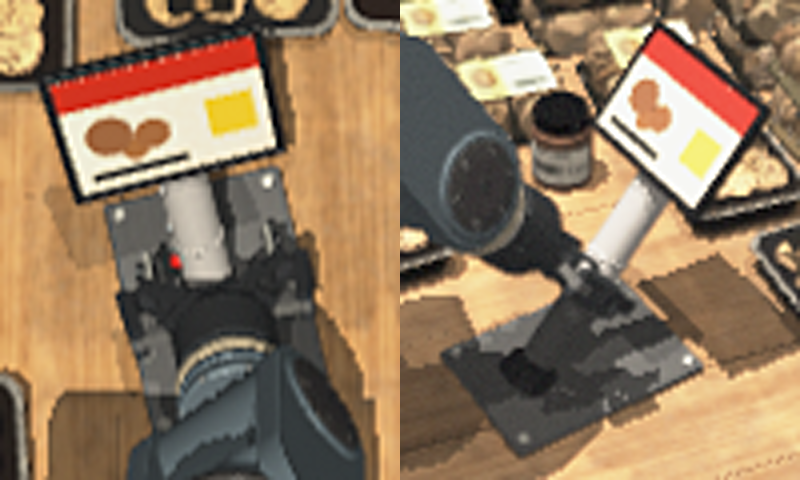

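```bash
python3 - <<'E'
from h import *
from cell import r
f0=r.current_contact_force()
for o in(.66,.6,.56,.52,.48,.44):
    r.set_gripper(o,20);f=r.current_contact_force()-f0;tq=r.current_torque()
    print(o,round(r.current_opening(),3),"fy %.2f fm %.2f"%(f@Y,f@M),f.round(1),tq.round(2),np.round(r.current_finger_force(),1),round(r.current_t(),2))
E
```

```text
0.66 0.66 fy 3.82 fm 0.85 [-1.2  3.6  1.4] [0.3  0.33 0.3 ] 1.2 4.38
0.6 0.599 fy 5.26 fm 0.65 [-1.4  5.1  1.1] [0.31 0.38 0.33] 1.7 4.61
0.56 0.558 fy 4.74 fm -0.27 [-1.9  4.4  0.4] [0.42 0.41 0.42] 2.0 4.83
0.52 0.522 fy 15.80 fm 0.99 [-5.  15.1  2.7] [1.71 0.58 1.52] 7.4 5.05
0.48 0.486 fy 29.17 fm 2.98 [-7.5 28.2  5. ] [3.26 0.8  2.89] 13.8 5.28
0.44 0.451 fy 40.15 fm 3.60 [-11.1  38.7   6.9] [4.54 0.96 3.91] 19.3 5.58
```

```bash
python3 - <<'E'
from h import *
from cell import r
r.set_gripper(.75);f0=r.current_contact_force();print(f0)
p,q=pose(.12,lat=.004);r.move_linear(p,rot=q,vel=.02)
for o,sq in((.56,25),(.48,25),(.40,40)):
    r.set_gripper(o,sq);f=r.current_contact_force()-f0;tq=r.current_torque()
    print(o,round(r.current_opening(),3),"fy %.2f fm %.2f"%(f@Y,f@M),f.round(1),tq.round(2),np.round(r.current_finger_force(),1),round(r.current_t(),2))
E
```

```text
[ 0.82777644 -0.17970458  1.12459262]
0.56 0.563 fy 2.65 fm -0.18 [-2.   2.3  1. ] [0.25 0.36 0.29] 1.2 6.61
0.48 0.481 fy 3.54 fm -0.41 [-1.8  3.2  0.4] [0.39 0.4  0.45] 1.9 6.85
0.4 0.437 fy 9.55 fm -0.48 [-6.7  8.3  3.4] [1.07 0.5  0.89] 39.4 7.07
```

```bash
python3 - <<'E'
from h import *
from cell import r
r.set_gripper(.36,60)
p0=r.current_tool_pos()
for s in(.116,.112,.107,.1,.09,.083,.080):
    p,q=pose(s,lat=.0048);r.move_linear(p,rot=q,vel=.03)
    f=r.current_contact_force();e=r.current_tool_pos()-p
    print(s,"fx %.1f fy %.1f fm %.1f"%(f@X,f@Y,f@M),"err",(e*1e3).round(1),"tm %.2f"%(r.current_torque()@M),round(r.current_opening(),3),np.round(r.current_finger_force(),1),round(r.current_t(),2))
E
```

```text
0.116 fx -5.7 fy 2.9 fm 1.6 err [-0.1 -0.   0.2] tm 0.43 0.428 59.2 7.57
0.112 fx -6.4 fy 2.1 fm -0.3 err [-0.4 -0.1 -0.1] tm 0.43 0.433 59.6 7.85
0.107 fx -6.0 fy 2.6 fm 0.5 err [-0.4 -0.1 -0.1] tm 0.50 0.429 59.8 8.17
0.1 fx -5.2 fy 3.5 fm 0.1 err [-0.5 -0.1 -0.2] tm 0.52 0.428 59.8 8.55
0.09 fx -5.5 fy 2.7 fm 0.3 err [-0.3 -0.  -0. ] tm 0.48 0.427 60.0 9.03
0.083 fx -5.3 fy 2.7 fm -2.0 err [-0.7 -0.1 -0.5] tm 0.41 0.427 60.1 9.42
0.08 fx -5.9 fy 2.1 fm -1.0 err [-0.5 -0.  -0.2] tm 0.37 0.43 60.3 9.67
```

```bash
cat >> h.py <<'E'
def signc(d):
    "centroids of sign's yellow patch and corner of red"
    p=cv2.cvtColor(d["pixels"],cv2.COLOR_RGB2HSV);m=cv2.inRange(p,(24,150,150),(34,255,255))
    m[260:]=0;m[:,:255]=0;m[:,360:]=0;ys,xs=np.nonzero(m);return np.array([xs.mean(),ys.mean(),len(xs)])
E
python3 - <<'E'
from h import *
from cell import r,optics
D=[optics.get_image(n) for n in("top","side")]
for n,d in zip(("top","side"),D):
    o=dict(np.load(n+"0.npz"));print(n,signc(o),signc(d))
o=[dict(np.load(n+"0.npz")) for n in("top","side")]
a,_=tri(o[0],signc(o[0])[:2],o[1],signc(o[1])[:2]);b,_=tri(D[0],signc(D[0])[:2],D[1],signc(D[1])[:2])
print(a,b,(b-a)@M,(b-a)@Y,(b-a)@np.cross(M,Y))
a,b=[cv2.resize(d["pixels"][y:y+120,255:355],None,fx=4,fy=4,interpolation=2) for d,y in zip(D,(150,140))]
cv2.imwrite("pics/c2.png",np.hstack([a,b])[...,::-1])
E
```

```text
top [311.91666667 177.875       96.        ] [314.37894737 189.34736842  95.        ]
side [nan nan  0.] [nan nan  0.]
 ** On entry to DLASCL parameter number  4 had an illegal value
 ** On entry to DLASCL parameter number  4 had an illegal value
 ** On entry to DLASCL parameter number  4 had an illegal value
 ** On entry to DLASCL parameter number  4 had an illegal value
 ** On entry to DLASCL parameter number  5 had an illegal value
 ** On entry to DLASCL parameter number  4 had an illegal valueh.py:25: RuntimeWarning: Mean of empty slice.
  m[260:]=0;m[:,:255]=0;m[:,360:]=0;ys,xs=np.nonzero(m);return np.array([xs.mean(),ys.mean(),len(xs)])
  ret = ret.dtype.type(ret / rcount)
Traceback (most recent call last):
  File "h.py", line 11, in tri
    s,t=np.linalg.lstsq(np.c_[k,-m],e-c,rcond=None)[0]
        ~~~~~~~~~~~~~~~^^^^^^^^^^^^^^^^^^^^^^^^^^^^
numpy.linalg.LinAlgError: SVD did not converge in Linear Least Squares
```

```bash
cat >> h.py <<'E'
from scipy.optimize import least_squares
FT=F0+.0048*Y
_o=dict(np.load("top0.npz"))
def _plane(d,uv):
    n=np.cross(M,Y);n=n if n@X<0 else -n
    c,k=ray(d,*uv);return c+k*(((FT+n*.03-c)@n)/(k@n))
P0=_plane(_o,signc(_o)[:2])
def est(d):
    "slide (m, down) and turn (rad) of sign from the top view"
    uv=signc(d)[:2]
    def f(x):return proj(d,FT+Ro.from_rotvec(x[1]*M).apply(P0-FT)-x[0]*M)-uv
    return least_squares(f,[.02,0],x_scale=[.01,.1]).x
E
python3 - <<'E'
from h import *
from cell import r,optics
n=np.cross(M,Y);print((P0-FT)@M-.12,(P0-FT)@Y)
print(est(_o) if 0 else est(dict(np.load("top0.npz"))))
def rep(tag):
    d=optics.get_image("top");f=r.current_contact_force()
    print(tag,"est",est(d).round(4),"tm %.2f fy %.1f fm %.1f"%(r.current_torque()@M,f@Y,f@M),round(r.current_opening(),3),np.round(r.current_finger_force(),1),round(r.current_t(),2))
rep("now")
for ph in(.1,.2,.3,.4,.48):
    r.move_to(*pose(.08,ph,lat=.0048));rep(ph)
    if ph>=.1 and abs(r.current_torque()@M-.4)>1.2: break
d=optics.get_image("top");e=optics.get_image("side")
a,b=[cv2.resize(d["pixels"][y:y+120,255:355],None,fx=4,fy=4,interpolation=2) for d,y in zip((d,e),(150,140))]
cv2.imwrite("pics/c2.png",np.hstack([a,b])[...,::-1])
E
```

```text
0.15278719450536188 -0.04505492434812385
[-3.47931824e-16 -7.01078695e-16]
now est [ 0.0417 -0.0207] tm 0.43 fy 3.4 fm -1.1 0.43 60.3 9.82
0.1 est [0.0417 0.0842] tm 0.46 fy 2.8 fm -1.5 0.431 60.6 10.29
0.2 est [0.0415 0.1798] tm 0.39 fy 2.1 fm -1.7 0.432 60.8 10.71
0.3 est [0.0406 0.2641] tm 0.39 fy 0.7 fm -2.4 0.432 61.6 11.07
0.4 est [0.0417 0.4011] tm 0.30 fy -1.1 fm -1.5 0.429 63.1 11.41h.py:25: RuntimeWarning: Mean of empty slice.
  m[260:]=0;m[:,:255]=0;m[:,360:]=0;ys,xs=np.nonzero(m);return np.array([xs.mean(),ys.mean(),len(xs)])
  ret = ret.dtype.type(ret / rcount)
Traceback (most recent call last):
  File "h.py", line 37, in est
    return least_squares(f,[.02,0],x_scale=[.01,.1]).x
           ~~~~~~~~~~~~~^^^^^^^^^^^^^^^^^^^^^^^^^^^^
ValueError: Residuals are not finite in the initial point.
```

```bash
cat >> h.py <<'E'
def rep(tag):
    from cell import r,optics
    d=optics.get_image("top");f=r.current_contact_force()
    try: e=est(d).round(4)
    except Exception: e=None
    print(tag,"est",e,"tm %.2f fy %.1f fm %.1f"%(r.current_torque()@M,f@Y,f@M),round(r.current_opening(),3),np.round(r.current_finger_force(),1),round(r.current_t(),2))
    return d
E
python3 -W ignore - <<'E'
from h import *
from cell import r,optics
for ph in(.3,.15,0,-.1,-.2,-.3,-.4,-.48):
    r.move_to(*pose(.0805,ph,lat=.0048));d=rep(ph)
    if abs(r.current_torque()@M-.4)>.8: break
e=optics.get_image("side")
a,b=[cv2.resize(d["pixels"][y:y+120,255:355],None,fx=4,fy=4,interpolation=2) for d,y in zip((d,e),(150,140))]
cv2.imwrite("pics/c2.png",np.hstack([a,b])[...,::-1])
E
```

```text
0.3 est [0.0408 0.2666] tm -0.18 fy -2.0 fm -5.0 0.428 72.3 12.12
0.15 est [0.0416 0.127 ] tm 0.06 fy 1.1 fm -3.5 0.428 72.6 12.6
0 est [ 0.0416 -0.0201] tm 0.24 fy 3.7 fm -1.7 0.427 72.5 13.19
-0.1 est [ 0.0416 -0.1155] tm 0.39 fy 3.4 fm -1.9 0.426 72.7 13.71
-0.2 est [ 0.0411 -0.2225] tm 0.52 fy 5.9 fm -2.3 0.424 72.9 14.22
-0.3 est [ 0.0407 -0.3191] tm 0.54 fy 6.2 fm -3.0 0.427 73.0 14.68
-0.4 est [ 0.0398 -0.4409] tm 0.68 fy 6.7 fm -2.3 0.425 73.3 15.07
-0.48 est None tm 0.92 fy 7.8 fm -2.7 0.425 73.5 15.41
```

View pics/c2.png

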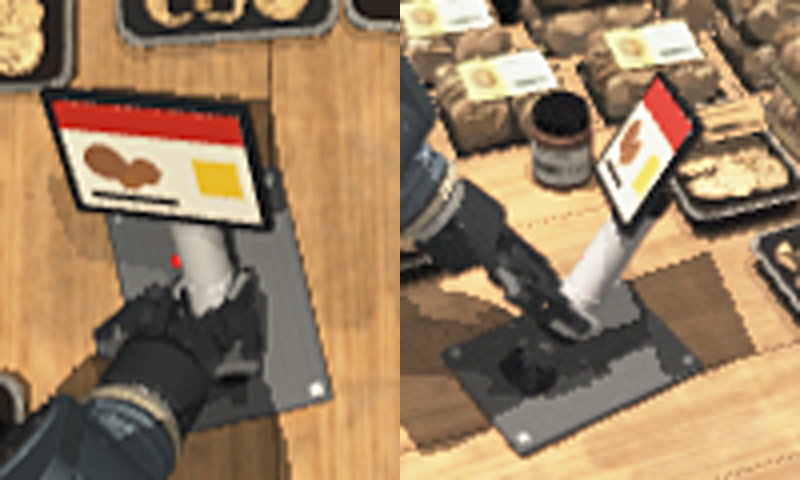

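```bash
python3 -W ignore - <<'E'
from h import *
from cell import r,optics
def red(d):
    p=d["pixels"].astype(int)[208:222,290:306];h=p[...,0]-p[...,1:].max(2);ys,xs=np.nonzero(h>60);return len(xs),xs.mean()+290 if len(xs) else 0,h[h>20].sum()
print(red(dict(np.load("top0.npz"))))
for ph in(-.43,-.38,-.43):
    r.move_to(*pose(.0805,ph,lat=.0048));print(red(rep(ph)))
r.set_gripper(.75);print(red(rep("open")))
p,q=pose(.0805,-.43,.1,lat=.0048);r.move_linear(p,vel=.1);d=rep("out");print(red(d))
e=optics.get_image("side")
a,b=[cv2.resize(d["pixels"][y:y+120,255:355],None,fx=4,fy=4,interpolation=2) for d,y in zip((d,e),(150,140))]
cv2.imwrite("pics/c3.png",np.hstack([a,b])[...,::-1])
E
```

```text
(6, np.float64(298.5), np.int64(1182))
-0.43 est [ 0.0421 -0.3609] tm 1.08 fy 7.7 fm -2.4 0.421 73.5 15.76
(6, np.float64(298.5), np.int64(1247))
-0.38 est [ 0.0399 -0.4144] tm 0.99 fy 9.6 fm -2.5 0.424 73.4 16.06
(6, np.float64(298.5), np.int64(1239))
-0.43 est [ 0.0491 -0.2087] tm 0.77 fy 6.9 fm -2.3 0.423 73.4 16.36
(6, np.float64(298.5), np.int64(1250))
open est [ 0.0412 -0.307 ] tm 0.07 fy -0.6 fm 0.2 0.748 0.0 16.79
(6, np.float64(298.5), np.int64(1269))
out est [ 0.0412 -0.307 ] tm 0.08 fy -1.3 fm 1.0 0.753 0.0 17.99
(6, np.float64(298.5), np.int64(1220))
```

View pics/c3.png

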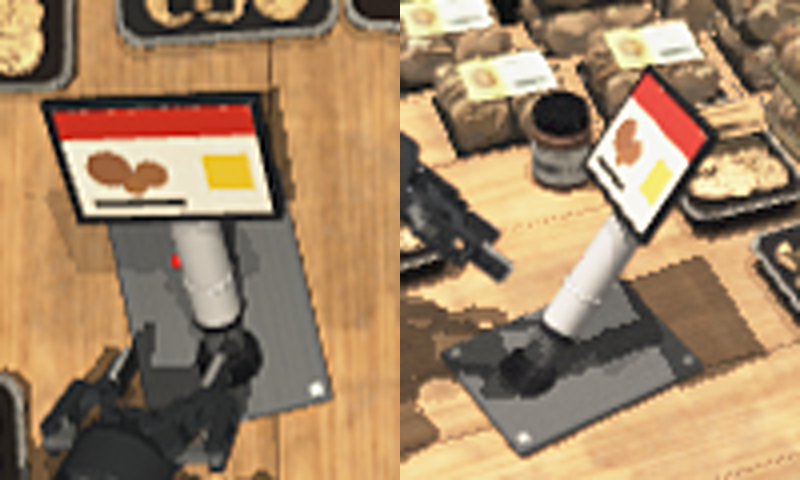

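```bash
python3 -W ignore - <<'E'
from h import *
from cell import r
p=r.current_tool_pos();r.move_linear(p+[0,0,.05],vel=.1);rep("end");r.sleep(.5);print(r.hand_in())
E
```

```text
Traceback (most recent call last):
cell.PlanningError: the arm cannot follow that straight line within its joint ranges
```

```bash
python3 -W ignore - <<'E'
from h import *
from cell import r
r.sleep(.5);rep("end");print(r.current_tool_pos(),r.hand_in())
E
```

```text
end est [ 0.0412 -0.307 ] tm 0.18 fy 0.4 fm -0.8 0.751 0.0 18.59
the job is handed in; nothing more can be done
[0.45206954 0.09422127 0.14406287] None
```

The sign is down one hole: the sleeve slid about 40 mm and turned about 0.3 rad clockwise seen from the mast top, the camera shows the red button out as it was at the start, the gripper is open and clear, and the job was handed in at about 19 s.

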